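Draw a disc case from its stand and slant it for inspection

TASK

The middle one of the three disc cases in the wooden stand has to be inspected for cracks. First take away the roll of tape that lies on top of the cases and set it down flat on the bare desk to the right of the stand, clear of it, without dropping it. Then draw the middle case out of its groove, raise it so that its middle is about 25 cm above the desk and tip it from upright until its two big faces slant at about 45 degrees (either face up), and finish while still holding it there, still and touching nothing else; leave the other two cases in the stand and disturb nothing else.

Things in the scene. Friction and masses are not known exactly. Their poses are not given: they have to be found in the camera images.
- rack: Pale wooden stand, fixed to the desk: a block 140 (x) by 150 (y) by 72 high, with three straight parallel grooves along its own x axis, open at the top and both ends, 13 wide and 60 deep, at y = +40, 0 and -40; groove floor 12 above the desk. One disc case stands on edge in each groove. Origin: centre of its underside, on the desk; z up; at yaw 0 its +y side is on the robot's left.
- tape_center (a point): Roll of black tape, 62 across and 19 high, lying flat across the top edges of the middle and the left (+y) case. The point is its centre, half-way up. z is its axis, up at the start. Solid to the fingers (no usable hole).
- case_mid_center (a point): The disc case to be inspected, in the middle groove: dark thin box 142 x 125 x 10, about 70 to 130 g, standing on its long edge; top edge 137 above the desk, 65 of its height stands out of the stand. The point is its centre (62.5 below the top edge at the start). Its own x lies along the 142 edge (along the groove), y along the 125 edge (up at the start), z is across its 10 thickness. The free gap on either side to the next case is 30.
- case_left_center (a point): A like disc case in the +y groove of the stand; the point is its centre, axes as for the middle one. To stay where it is.
- case_right_center (a point): A like disc case in the -y groove of the stand; the point is its centre, axes as for the middle one. To stay where it is.
- can: Small lidded can, 40 across and 55 high, standing on the desk behind the stand (away from the robot). Origin: centre of its underside. To be left alone. The desk to the right of the stand (smaller y), from x = 0.38 to 0.58 and y from the stand down to -0.25, is bare.
Mind the look-alikes: they are no part of the job. Leave any blue, purple or red look-alike of the part that bears tape_center alone.

How it is judged:
On the way, in this order (a step that is already met when the one before it is completed fails the run):
1. the roll of tape lies flat and at rest on the desk to the right of the stand, let go (height (world z) of tape_center below 0.014 m and angle between tape_center's own z axis and vertical below 0.1 rad and y of tape_center in the frame of rack below -0.11 m and contact force between the fingers and tape below 0.05 N and linear speed of tape below 0.02 m/s), for 0.2 s.
2. the middle case is drawn up out of its groove, held by the fingers (height (world z) of case_mid_center above 0.142 m and contact force between the fingers and case_mid above 0.5 N and contact force between case_mid and rack below 0.05 N), for 0.1 s.
At the end, for the whole second after the job is handed in: The middle case is held still in the fingers, touching nothing else, centre 0.21 to 0.32 m above the desk, faces slanting 45 +-12 degrees, either face up; tape flat on the desk, let go, centre 110 mm or more to the right of the stand's middle; other cases and can within 15 mm of their places (height (world z) of case_mid_center between 0.21 and 0.32 m and (angle between case_mid_center's own z axis and vertical between 0.576 and 0.995 rad or angle between case_mid_center's own z axis and vertical between 2.147 and 2.566 rad) and contact force between the fingers and case_mid above 0.5 N and contact force between case_mid and rack below 0.05 N and contact force between case_mid and case_left below 0.05 N and contact force between case_mid and case_right below 0.05 N and contact force between case_mid and can below 0.05 N and linear speed of case_mid below 0.03 m/s and angular speed of case_mid below 0.2 rad/s and height (world z) of tape_center below 0.014 m and angle between tape_center's own z axis and vertical below 0.1 rad and y of tape_center in the frame of rack below -0.11 m and contact force between the fingers and tape below 0.05 N and distance of each of case_left_center, case_right_center, can from where it was at the start of the episode below 0.015 m); the arm keeps its last pose, push and grip.
It fails at once if the tape is dropped (falls free faster than 0.6 m/s) (linear speed of tape above 0.6 m/s and contact force between the fingers and tape below 0.01 N).
It fails at once if another case is pulled out or pushed along by more than 30 mm (distance of any of case_left_center, case_right_center from where it was at the start of the episode above 0.03 m).
It fails at once if the can is pushed or knocked over (distance of can from where it was at the start of the episode above 0.03 m or angle between can's own z axis and vertical above 0.3 rad).
It also fails if it takes over 51 s, if anything falls off the work surface, if the arm or the gripper's body presses on something with over 40 N, if the wrist force passes 120 N, or if a joint passes its speed limit or range.

ROBOT

A 7-joint arm with a two-finger parallel gripper is mounted at the origin on a cart in front of the work surface, level with it; the furniture and walls round the work are solid. World frame = base frame: x ahead of the robot, y to its left, z up, the work surface at z = 0. Lengths are in m, angles in rad, forces in N, time in s.
With the tool pointing down it reaches from about 0.4 to 0.85 m from the base axis. Payload 4.5 kg.
Tool frame: the origin (TCP) lies at the centre of the arm's flange, where the gripper is bolted on; the fingertips stand nose_length ahead of it and the grasp point (between the pads) lies 147 mm ahead of it (nose_length is the distance from the TCP to the fingertips, in m); z points along the fingers, y is the line along which they close (so a half turn about z gives the same grasp; the last joint's range is limited). The gripper opens to 88 mm and grips with 3 to 60 N. Pads are 18 mm wide; open, the fingers measure 123 mm over their backs; the gripper's body (75 mm by 187 mm) begins 45 mm behind the grasp point.
Start: joints at [1.196, 0.689, -0.195, 1.565, 0.157, 0.902, -0.215], TCP at [0.248, -0.573, 0.405] pointing down, gripper open.
Joint ranges: [-3.01, 3.01], [-0.46, 2.08], [-1.47, 1.51], [0.13, 2.56], [-1, 4.14], [0.04, 2.09], [-2.66, 2.66]. Speed limits (rad/s): [2.57, 2.57, 3.14, 3.14, 3.14, 3.14, 3.14].

INTERFACE

Orientations are given as a unit quaternion [x, y, z, w].
In Python, from plant import * gives the robot as it stands.
- The arm moves only by the tool play_rows, never from a script. Its argument "rows" is a list that holds one entry, the list of rows, each a list of 6 numbers: the shift along the tool's x, y, z normalised to -1 to 1, where 1 is 0.5 m, then the turn, a rotation vector about the tool's x, y, z normalised to -1 to 1, where 1 is 0.5 rad. A call has 1 to 20 rows; each row is the pose to reach, as a shift and turn from the pose commanded when the call began, along the tool's axes at that moment; what a row does not reach only later rows make up. A row lasts 1/12 s, in which the tool goes at most 41.7 mm and 7.16 degrees, less where a joint would pass 70% of its speed; a pose out of reach is approached as far as the arm can. A call with a number of a shift or a turn outside -1 to 1 is refused whole. A call with a gripper value outside its range is refused whole. "claw" is the closure, from 0 (fully open) to 1 (shut), set as the call begins (left out, the last holds). The fingers move at their own pace and stop on an object; "squeeze" is the grip in N (left out, the last holds). Time passes only in rows, so rows that repeat a pose let the fingers close. It gives the time, the measured TCP pose, the force, the opening and the grip force at its end, in the units of the state.
- get_state(): the state, without advancing time (a new reading comes with each control period).
- snapshot(name): name is "side" or "top" or "wrist"; returns a dict with "pixels" (400x640x3 uint8, blue, green, red), "camera_matrix" (3x3 intrinsics, pixels), "world_to_cam" (4x4, takes a point from world to camera coordinates); the wrist camera has in their place "mount" (4x4, takes a point from camera to tool coordinates, whose origin is the TCP and whose axes are the flange's). Camera axes: x right, y down, z forward; pixel columns grow to the right and rows downward; lengths in m; the calibration is good to about 2 mm. A picture is of the moment at which its call begins: read the wrist's pose just before it. There is no depth.
- finish_job(): hands the job in; it is judged then, once.
The state is a dict: "clock": time; "q": joint angles; "qd": joint speeds; "joint_torque": joint torques, N m; "tool_pos": TCP position; "eef_rot": TCP orientation; "contact_force": force on the tool from outside, world axes, zero at the start; "moment": the same for the moment, N m; "opening": opening from 0.0 (shut) to 1.0 (fully open); "finger_force": force on a finger pad.
Only numpy, scipy, OpenCV 4.12 (cv2) and the standard library are available. Lean on these libraries where they do the work, as an engineer would, in place of code of your own. Each camera call takes 0.05 s, during which the arm holds its last target. There are 200 camera calls.

## Working session

There is one attempt and no reset: what is moved stays moved. The work goes in short steps, Python scripts to look and compute and a tool call to move; the robot and the scene stay as the last step left them, time stands still between calls to the robot, and variables do not carry over. Pictures are saved under pics/ and viewed, at most 10 in all, crops included, and the job is handed in when it is done.

Besides the shell and the picture viewer there is one more tool, called after ">>>" as name([rows], argument=value, ...), one row to a line, values as JSON. play_rows: Moves the arm, as the interface text tells. Its arguments: {"type":"object","properties":{"rows":{"type":"array"},"claw":{"type":"number"},"squeeze":{"type":"number"}},"required":["rows"]}

```bash
mkdir -p pics; ls
python3 - <<'E'
from plant import *
import cv2,numpy as np
s=get_state();print({k:np.round(v,3) for k,v in s.items()})
for n in("top","side"):
    d=snapshot(n);cv2.imwrite(f"pics/{n}0.png",d["pixels"]);np.savez(f"{n}.npz",K=d["camera_matrix"],T=d["world_to_cam"]);print(n,d["camera_matrix"],d["world_to_cam"])
E
```

```text
pics
{'clock': np.float64(0.0), 'q': array([ 1.196,  0.69 , -0.195,  1.566,  0.157,  0.903, -0.215]), 'qd': array([-0.001,  0.001,  0.   ,  0.   ,  0.   ,  0.001, -0.   ]), 'joint_torque': array([ 0.0000e+00, -5.2756e+01, -1.2660e+00, -1.5343e+01, -5.3000e-02,
        7.0000e-03,  0.0000e+00]), 'tool_pos': array([ 0.248, -0.573,  0.404]), 'eef_rot': array([ 0.979,  0.203, -0.   , -0.001]), 'contact_force': array([-0.178, -1.018, -0.053]), 'moment': array([-0.023,  0.018, -0.045]), 'finger_force': np.float64(0.0), 'opening': np.float64(0.999)}
top [[428.3164371    0.         323.64147829]
 [  0.         428.3164371  201.93224285]
 [  0.           0.           1.        ]] [[ 0.02826971 -0.99953657 -0.01129039  0.0437015 ]
 [-0.99588551 -0.02719    -0.08644514  0.51339443]
 [ 0.08609809  0.01368772 -0.99619263  0.98308397]
 [ 0.          0.          0.          1.        ]]
side [[415.50169756   0.         320.33769143]
 [  0.         415.50169756 205.18103326]
 [  0.           0.           1.        ]] [[ 0.79351572  0.60842164  0.01248671 -0.43766536]
 [ 0.53399355 -0.68631101 -0.49378952 -0.19942916]
 [-0.29186246  0.39849756 -0.8694918   1.13634121]
 [ 0.          0.          0.          1.        ]]
```

View pics/top0.png

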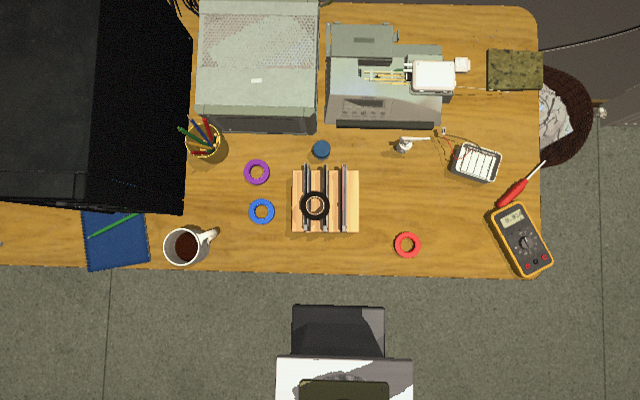

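View pics/side0.png

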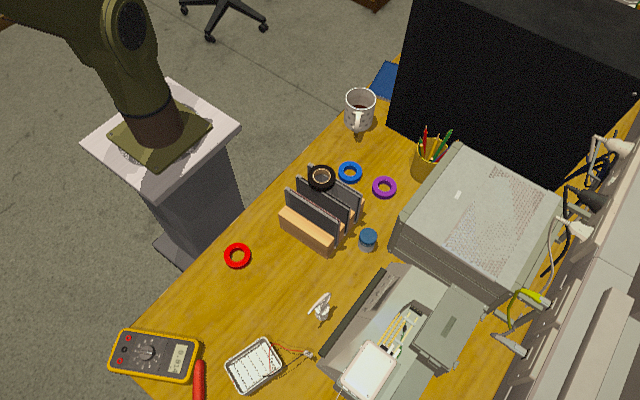

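The top view shows the stand at about (292–359, 170–232), tape at (314,206), can at (321,149) and the red look-alike at (407,244). I'll enlarge this area for measuring.

```bash
cat > h.py <<'E'
import numpy as np,cv2
def ray(n,u,v,z):
    d=np.load(f"{n}.npz");K,T=d["K"],d["T"];R,t=T[:3,:3],T[:3,3];c=-R.T@t
    r=R.T@np.linalg.solve(K,[u,v,1.]);return c+r*(z-c[2])/r[2]
def proj(n,p):
    d=np.load(f"{n}.npz");q=d["K"]@(d["T"][:3,:3]@np.asarray(p,float)+d["T"][:3,3]);return q[:2]/q[2]
E
python3 - <<'E'
from h import *
a=cv2.imread("pics/top0.png")[155:245,280:370];cv2.imwrite("pics/c1.png",cv2.resize(a,None,fx=6.5,fy=6.5,interpolation=cv2.INTER_NEAREST))
print("tape",ray("top",314,206,.147),"red",ray("top",407,244,.01),"can",ray("top",321,149,.055))
print("rack corners",[ray("top",u,v,.072).round(3) for u,v in((292,170),(359,170),(359,232),(292,232))])
a=cv2.imread("pics/side0.png")[155:265,270:380];cv2.imwrite("pics/c2.png",cv2.resize(a,None,fx=5.4,fy=5.4,interpolation=cv2.INTER_NEAREST))
E
```

```text
tape [0.49229334 0.07580439 0.147     ] red [ 0.41914722 -0.14066412  0.01      ] can [0.63096126 0.06701426 0.055     ]
rack corners [array([0.578, 0.13 , 0.072]), array([ 0.582, -0.02 ,  0.072]), array([ 0.443, -0.023,  0.072]), array([0.439, 0.126, 0.072])]
```

View pics/c1.png

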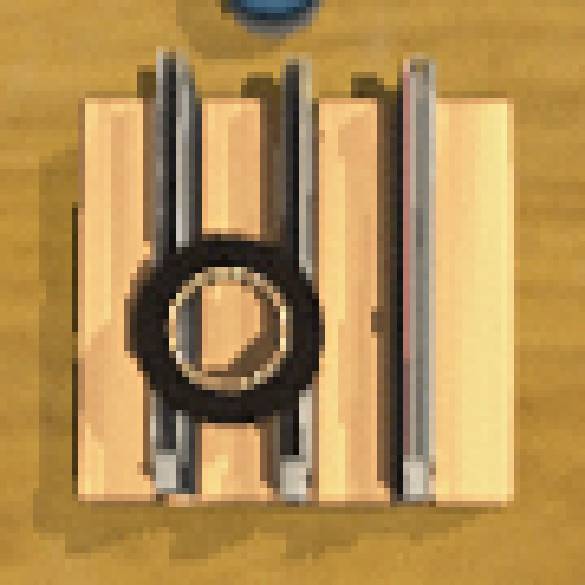

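```bash
cat >> h.py <<'E'
from scipy.spatial.transform import Rotation as Ro
def down(yaw): # tool z down, tool y at world angle yaw
    y=np.array([np.cos(yaw),np.sin(yaw),0]);z=np.array([0,0,-1.]);return Ro.from_matrix(np.c_[np.cross(y,z),y,z])
def plan(p,R,grasp=True,s=None):
    "row values for grasp point p, tool rotation R"
    from plant import get_state
    s=s or get_state();R0=Ro.from_quat(s["eef_rot"]);p=np.array(p)-(R.apply([0,0,.147]) if grasp else 0)
    d=R0.inv().apply(p-s["tool_pos"]);r=(R0.inv()*R).as_rotvec()
    print("shift",(d/.5).round(4),"turn",(r/.5).round(4),"m",np.linalg.norm(d).round(3),"t",round(float(s["clock"]),2))
E
python3 - <<'E'
import plant;print([n for n in dir(plant) if n[0]!='_'],getattr(plant,'nose_length',None))
from h import *
g=lambda x,y,z:ray("top",280+x/6.5-.0,155+y/6.5-.0,z).round(4)
print("tape",g(228,330,.1475),"side guess",proj("side",g(228,330,.1475)))
print("mid front/back",g(296,500,.137),g(301,60,.137));print("left",g(170,492,.137),g(172,50,.137));print("right",g(419,500,.137),g(422,62,.137))
c=np.array([g(79,98,.072),g(514,98,.072),g(514,502,.072),g(79,502,.072)]);print("rack",c,c.mean(0))
plan([.49,.075,.25],down(.027))
s=plant.get_state();R=down(.027);
E
```

```text
['Unreachable', 'finish_job', 'get_state', 'nose_length', 'snapshot'] 0.166
tape [0.4928 0.0736 0.1475] side guess [320.33806577 177.45726739]
mid front/back [0.44   0.0507 0.137 ] [0.5815 0.053  0.137 ]
left [0.4414 0.0908 0.137 ] [0.5837 0.0947 0.137 ]
right [0.4411 0.0116 0.137 ] [0.5819 0.014  0.137 ]
rack [[ 0.5776  0.1301  0.072 ]
 [ 0.5816 -0.0202  0.072 ]
 [ 0.4425 -0.0231  0.072 ]
 [ 0.4383  0.1252  0.072 ]] [0.51  0.053 0.072]
shift [ 0.959  -0.9974  0.0155] turn [-2.9000e-03 -1.6000e-03 -2.3778e+00] m 0.692 t 0.1
```

View pics/c2.png

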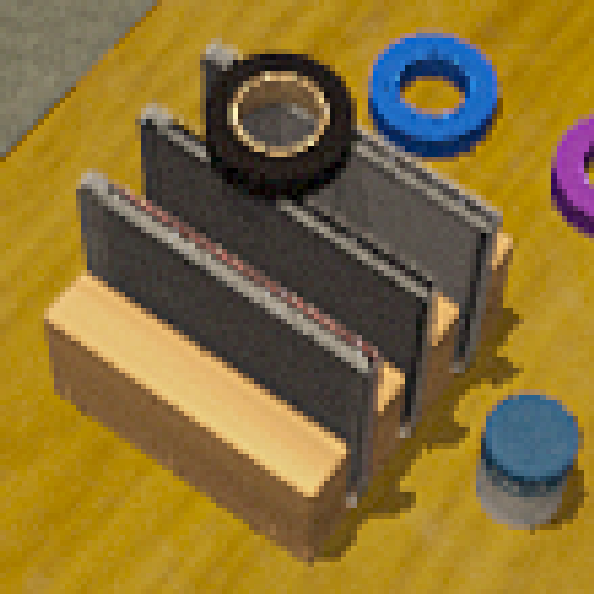

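The tape centre is (0.493, 0.074), the side view agrees within 2 mm, and the red ring stays out of the way at (0.419, -0.141). The stand's centre is (0.510, 0.053), with a yaw of about 0.025.

>>> play_rows([
  [[0.96, -0.98, 0, 0, 0, -0.3], [0.96, -0.98, 0, 0, 0, -0.6], [0.96, -0.98, 0, 0, 0, -1], [0.96, -0.98, 0, 0, 0, -1], [0.96, -0.98, 0, 0, 0, -1], [0.96, -0.98, 0, 0, 0, -1], [0.96, -0.98, 0, 0, 0, -1], [0.96, -0.98, 0, 0, 0, -1], [0.96, -0.98, 0, 0, 0, -1], [0.96, -0.98, 0, 0, 0, -1], [0.96, -0.98, 0, 0, 0, -1], [0.96, -0.98, 0, 0, 0, -1], [0.96, -0.98, 0, 0, 0, -1], [0.96, -0.98, 0, 0, 0, -1], [0.96, -0.98, 0, 0, 0, -1], [0.96, -0.98, 0, 0, 0, -1], [0.96, -0.98, 0, 0, 0, -1], [0.96, -0.98, 0, 0, 0, -1], [0.96, -0.98, 0, 0, 0, -1], [0.96, -0.98, 0, 0, 0, -1]],
], claw=0, squeeze=20)

```text
clock: 1.77
tool_pos: [0.4936, 0.0657, 0.4043]
eef_rot: [0.899, 0.438, -0.001, 0.0]
contact_force: [-0.6, -0.7, 0.0]
opening: 1.001
finger_force: 0.0
```

>>> play_rows([
  [[0, 0, 0, 0, 0, -0.3], [0, 0, 0, 0, 0, -0.6], [0, 0, 0, 0, 0, -0.9], [0, 0, 0, 0, 0, -1], [0, 0, 0, 0, 0, -1], [0, 0, 0, 0, 0, -1]],
])

```text
clock: 2.27
tool_pos: [0.4938, 0.0651, 0.4046]
eef_rot: [0.764, 0.645, -0.001, 0.0]
contact_force: [-0.5, -0.9, 1.0]
opening: 0.998
finger_force: 0.0
```

Run:
```python
from h import *;import plant
s=plant.get_state();print(np.round(s["q"],2),np.round(s["tool_pos"],3))
plan([.493,.074,.158],down(.027))
```

```text
[ 0.05  0.55 -0.42  1.93  0.33  0.73 -0.74] [0.494 0.065 0.405]
shift [ 0.0174 -0.0045  0.1991] turn [-0.0014  0.0016 -0.3905] m 0.1 t 2.27
```

>>> play_rows([
  [[0.017, -0.004, 0, 0, 0, -0.2], [0.017, -0.004, 0.03, 0, 0, -0.39], [0.017, -0.004, 0.06, 0, 0, -0.39], [0.017, -0.004, 0.08, 0, 0, -0.39], [0.017, -0.004, 0.08, 0, 0, -0.39], [0.017, -0.004, 0.08, 0, 0, -0.39]],
])

```text
clock: 2.77
tool_pos: [0.4934, 0.0751, 0.3645]
eef_rot: [0.696, 0.718, -0.001, -0.0]
contact_force: [0.3, -0.8, 1.0]
opening: 1.004
finger_force: 0.0
```

```bash
cat >> h.py <<'E'
def wsave(name):
    from plant import get_state,snapshot
    s=get_state();d=snapshot("wrist");M=np.eye(4);M[:3,:3]=Ro.from_quat(s["eef_rot"]).as_matrix();M[:3,3]=s["tool_pos"]
    T=np.linalg.inv(M@d["mount"]);np.savez(f"{name}.npz",K=d["camera_matrix"],T=T);cv2.imwrite(f"pics/{name}.png",d["pixels"])
E
python3 - <<'E'
from h import *
plan([.493,.074,.158],down(.027))
wsave("w1");print("expect tape",proj("w1",[.493,.074,.157]),"can",proj("w1",[.631,.067,.055]))
E
```

```text
shift [-0.002  -0.0006  0.119 ] turn [-0.0023  0.0018  0.0062] m 0.06 t 2.77
expect tape [319.62690516 224.67133903] can [464.69740896 199.66903222]
```

View pics/w1.png

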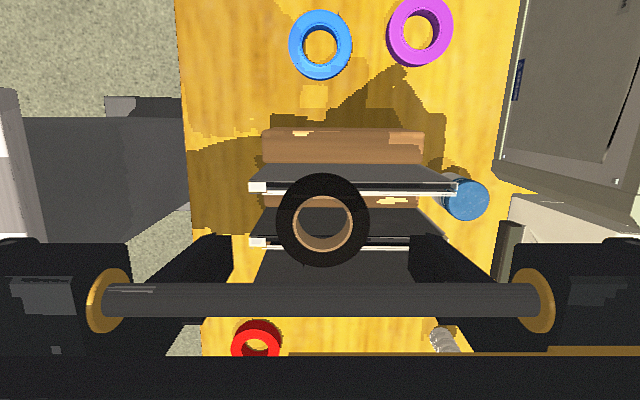

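The wrist view shows the tape at (323,220) against the (320,225) I predicted, so it's about 2 mm further +x and +y. The fingers straddle it along x. I'll descend and grip.

>>> play_rows([
  [[0.002, 0.003, 0.03, 0, 0, 0], [0.002, 0.003, 0.06, 0, 0, 0], [0.002, 0.003, 0.09, 0, 0, 0], [0.002, 0.003, 0.11, 0, 0, 0], [0.002, 0.003, 0.119, 0, 0, 0], [0.002, 0.003, 0.119, 0, 0, 0], [0.002, 0.003, 0.119, 0, 0, 0]],
])

```text
clock: 3.4
tool_pos: [0.4953, 0.0767, 0.3059]
eef_rot: [0.696, 0.718, 0.0, 0.0]
contact_force: [0.4, 0.6, 0.5]
opening: 1.0
finger_force: 0.0
```

>>> play_rows([
  [[0, 0, 0, 0, 0, 0], [0, 0, 0, 0, 0, 0], [0, 0, 0, 0, 0, 0], [0, 0, 0, 0, 0, 0], [0, 0, 0, 0, 0, 0], [0, 0, 0, 0, 0, 0], [0, 0, 0, 0, 0, 0], [0, 0, 0, 0, 0, 0], [0, 0, 0, 0, 0, 0], [0, 0, 0, 0, 0, 0]],
], claw=1, squeeze=20)

```text
clock: 4.23
tool_pos: [0.4951, 0.0768, 0.3055]
eef_rot: [0.695, 0.719, 0.0, 0.0]
contact_force: [-1.3, -0.1, 5.5]
opening: 0.672
finger_force: 20.0
```

>>> play_rows([
  [[0, 0, -0.005, 0, 0, 0], [0, 0, -0.015, 0, 0, 0], [0, 0, -0.03, 0, 0, 0], [0, 0, -0.05, 0, 0, 0], [0, 0, -0.08, 0, 0, 0], [0, 0, -0.1, 0, 0, 0], [0, 0, -0.1, 0, 0, 0], [0, 0, -0.1, 0, 0, 0]],
])

```text
clock: 4.9
tool_pos: [0.4951, 0.0766, 0.3557]
eef_rot: [0.695, 0.719, 0.001, 0.0]
contact_force: [-0.4, 0.1, -0.1]
opening: 0.672
finger_force: 20.0
```

Run:
```python
from h import *;from plant import *
wsave("w2");d=snapshot("side")["pixels"];w=cv2.imread("pics/w2.png")
cv2.imwrite("pics/m2.png",np.vstack([w[120:360,120:520],cv2.resize(d[130:270,220:453],(400,240))]))
plan([.515,-.09,.158+.04],down(.027));plan([.515,-.09,.022],down(.027))
```

```text
shift [-0.3341  0.0295  0.0198] turn [-0.0016  0.0007  0.0118] m 0.168 t 5.0
shift [-0.334   0.0298  0.3718] turn [-0.0016  0.0007  0.0118] m 0.25 t 5.0
```

View pics/m2.png

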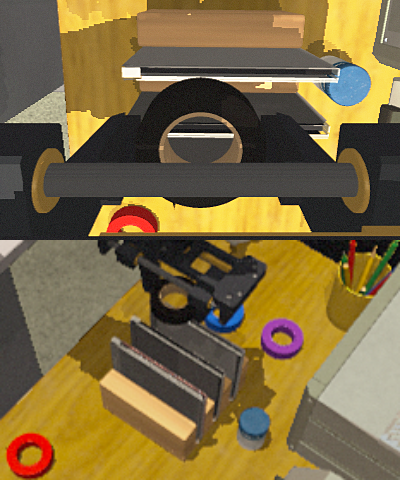

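The tape is held level and everything else is undisturbed. Next I'll move it right, then down.

>>> play_rows([
  [[-0.04, 0.003, 0, 0, 0, 0], [-0.08, 0.01, 0, 0, 0, 0], [-0.13, 0.015, 0, 0, 0, 0], [-0.18, 0.02, 0, 0, 0, 0], [-0.23, 0.025, 0, 0, 0, 0.01], [-0.28, 0.03, 0, 0, 0, 0.01], [-0.32, 0.03, 0, 0, 0, 0.01], [-0.345, 0.03, 0.02, 0, 0, 0.01], [-0.35, 0.03, 0.07, 0, 0, 0.01], [-0.35, 0.03, 0.12, 0, 0, 0.01], [-0.35, 0.03, 0.17, 0, 0, 0.01], [-0.35, 0.03, 0.22, 0, 0, 0.01], [-0.35, 0.03, 0.26, 0, 0, 0.01], [-0.35, 0.03, 0.3, 0, 0, 0.01], [-0.35, 0.03, 0.33, 0, 0, 0.01], [-0.35, 0.03, 0.34, 0, 0, 0.01], [-0.35, 0.03, 0.35, 0, 0, 0.01], [-0.35, 0.03, 0.35, 0, 0, 0.01], [-0.35, 0.03, 0.35, 0, 0, 0.01]],
])

```text
clock: 6.58
tool_pos: [0.5158, -0.0975, 0.1804]
eef_rot: [0.697, 0.717, 0.0, 0.0]
contact_force: [0.4, -0.4, -0.1]
opening: 0.672
finger_force: 20.0
```

Run:
```python
from h import *
plan([.515,-.098,.0225],down(.027))
```

```text
shift [-0.0009 -0.0017  0.0219] turn [ 0.0006 -0.0002  0.0025] m 0.011 t 6.58
```

>>> play_rows([
  [[0, 0, 0.006, 0, 0, 0], [0, 0, 0.012, 0, 0, 0], [0, 0, 0.017, 0, 0, 0], [0, 0, 0.021, 0, 0, 0], [0, 0, 0.0225, 0, 0, 0], [0, 0, 0.0225, 0, 0, 0], [0, 0, 0.0225, 0, 0, 0]],
])

```text
clock: 7.17
tool_pos: [0.5158, -0.0977, 0.169]
eef_rot: [0.697, 0.717, -0.0, 0.0]
contact_force: [-0.0, -0.1, 0.6]
opening: 0.678
finger_force: 20.0
```

>>> play_rows([
  [[0, 0, 0.001, 0, 0, 0], [0, 0, 0.002, 0, 0, 0], [0, 0, 0.002, 0, 0, 0], [0, 0, 0.002, 0, 0, 0]],
])

```text
clock: 7.5
tool_pos: [0.5158, -0.0977, 0.1685]
eef_rot: [0.697, 0.717, 0.0, 0.0]
contact_force: [-0.8, 0.0, 6.2]
opening: 0.674
finger_force: 20.0
```

On the desk (6 N). I'll release and rise.

>>> play_rows([
  [[0, 0, 0, 0, 0, 0], [0, 0, 0, 0, 0, 0], [0, 0, 0, 0, 0, 0], [0, 0, 0, 0, 0, 0], [0, 0, 0, 0, 0, 0], [0, 0, 0, 0, 0, 0], [0, 0, 0, 0, 0, 0]],
], claw=0)

```text
clock: 8.08
tool_pos: [0.5158, -0.0978, 0.1679]
eef_rot: [0.697, 0.717, -0.0, 0.0]
contact_force: [0.6, -0.7, 0.1]
opening: 1.001
finger_force: 0.0
```

>>> play_rows([
  [[0, 0, -0.02, 0, 0, 0], [0, 0, -0.05, 0, 0, 0], [0, 0, -0.1, 0, 0, 0], [0, 0, -0.18, 0, 0, 0], [0, 0, -0.26, 0, 0, 0], [0, 0, -0.34, 0, 0, 0], [0, 0, -0.4, 0, 0, 0], [0, 0, -0.44, 0, 0, 0], [0, 0, -0.44, 0, 0, 0], [0, 0, -0.44, 0, 0, 0]],
])

```text
clock: 8.92
tool_pos: [0.5156, -0.0979, 0.3894]
eef_rot: [0.697, 0.717, 0.001, 0.001]
contact_force: [0.2, -1.3, -0.4]
opening: 0.999
finger_force: 0.0
```

Run:
```python
from h import *;from plant import *
for n in("top","side"):cv2.imwrite(f"pics/{n}3.png",snapshot(n)["pixels"])
a=cv2.imread("pics/side3.png")[140:280,200:400];b=cv2.imread("pics/top3.png")[130:270,280:480]
cv2.imwrite("pics/m3.png",np.vstack([cv2.resize(a,None,fx=2,fy=2),cv2.resize(b,None,fx=2,fy=2)]))
print(np.round(get_state()["q"],2))
plan([.51,.052,.25],down(np.pi/2+.022));plan([.51,.052,.25],down(-np.pi/2+.022))
```

```text
[ 0.42  0.62 -0.51  1.88  0.43  0.76 -0.31]
shift [ 0.3    -0.0018 -0.0193] turn [-3.3000e-03 -2.3000e-03 -3.1296e+00] m 0.15 t 9.02
shift [ 0.3    -0.0018 -0.0193] turn [-2.3000e-03  3.3000e-03  3.1536e+00] m 0.15 t 9.02
```

View pics/m3.png

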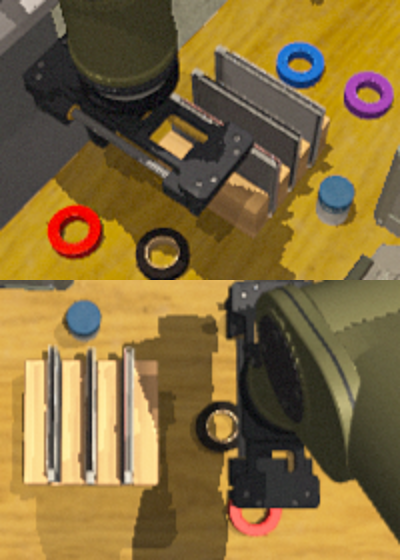

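The tape lies flat on the desk at about (390,202), roughly (0.515, -0.10), with the cases unchanged. Now I'll move over the middle case with the tool turned 90°.

>>> play_rows([
  [[0.06, 0, -0.02, 0, 0, 0.2], [0.12, 0, -0.02, 0, 0, 0.4], [0.18, 0, -0.02, 0, 0, 0.6], [0.24, 0, -0.02, 0, 0, 0.8], [0.28, 0, -0.02, 0, 0, 1], [0.3, 0, -0.02, 0, 0, 1], [0.3, 0, -0.02, 0, 0, 1], [0.3, 0, -0.02, 0, 0, 1]],
])

```text
clock: 9.68
tool_pos: [0.5113, 0.0515, 0.3971]
eef_rot: [0.852, 0.523, -0.001, 0.0]
contact_force: [0.6, 0.3, 0.0]
opening: 0.999
finger_force: 0.0
```

Run:
```python
from h import *;from plant import *
print(np.round(get_state()["q"],2))
plan([.51,.052,.25],down(-np.pi/2+.022))
```

```text
[ 0.04  0.57 -0.36  1.9   0.29  0.72 -0.96]
shift [-0.0004 -0.0028  0.0002] turn [5.0000e-04 5.3000e-03 2.1591e+00] m 0.001 t 9.68
```

>>> play_rows([
  [[0, 0, 0, 0, 0, -0.25], [0, 0, 0, 0, 0, -0.5], [0, 0, 0, 0, 0, -0.75], [0, 0, 0, 0, 0, -1], [0, 0, 0, 0, 0, -1]],
])

```text
clock: 10.1
tool_pos: [0.5116, 0.0494, 0.3973]
eef_rot: [0.697, 0.717, -0.001, -0.0]
contact_force: [-0.2, 0.5, -1.0]
opening: 0.999
finger_force: 0.0
```

>>> play_rows([
  [[0, 0, 0, 0, 0, -0.25], [0, 0, 0, 0, 0, -0.5], [0, 0, 0, 0, 0, -0.75], [0, 0, 0, 0, 0, -1], [0, 0, 0, 0, 0, -1]],
])

```text
clock: 10.52
tool_pos: [0.5116, 0.0502, 0.3974]
eef_rot: [0.499, 0.867, -0.001, -0.0]
contact_force: [-0.6, 0.0, 0.3]
opening: 1.002
finger_force: 0.0
```

>>> play_rows([
  [[0, 0, 0, 0, 0, -0.25], [0, 0, 0, 0, 0, -0.5], [0, 0, 0, 0, 0, -0.75], [0, 0, 0, 0, 0, -1], [0, 0, 0, 0, 0, -1]],
])

```text
clock: 10.93
tool_pos: [0.5116, 0.0508, 0.3974]
eef_rot: [0.27, 0.963, -0.0, -0.0]
contact_force: [-0.0, -0.8, 0.3]
opening: 1.0
finger_force: 0.0
```

>>> play_rows([
  [[0, 0, 0, 0, 0, -0.25], [0, 0, 0, 0, 0, -0.5], [0, 0, 0, 0, 0, -0.75], [0, 0, 0, 0, 0, -1], [0, 0, 0, 0, 0, -1]],
], claw=0.72)

```text
clock: 11.35
tool_pos: [0.5116, 0.0513, 0.3974]
eef_rot: [0.024, 1.0, -0.0, -0.001]
contact_force: [-0.1, 0.4, -0.4]
opening: 0.647
finger_force: 0.0
```

Run:
```python
from h import *;from plant import *
print(np.round(get_state()["q"],2))
plan([.51,.052,.24],down(np.pi/2+.022))
```

```text
[ 0.36  0.7  -0.93  1.88  0.7   0.93  0.61]
shift [0.0033 0.0013 0.0209] turn [-0.0005 -0.0025 -0.1391] m 0.011 t 11.35
```

>>> play_rows([
  [[0.003, 0.001, 0.01, 0, 0, -0.14], [0.003, 0.001, 0.02, 0, 0, -0.14], [0.003, 0.001, 0.02, 0, 0, -0.14], [0.003, 0.001, 0.02, 0, 0, -0.14], [0.003, 0.001, 0.02, 0, 0, -0.14]],
])

```text
clock: 11.77
tool_pos: [0.5101, 0.0528, 0.388]
eef_rot: [-0.012, 1.0, -0.0, 0.0]
contact_force: [0.0, -0.6, 0.5]
opening: 0.286
finger_force: 0.0
```

Run:
```python
from h import *;from plant import *
print(get_state()["opening"])
plan([.51,.052,.24],down(np.pi/2+.022))
wsave("w4")
for x in(.44,.51,.58):print(x,[proj("w4",[x,y+.022*(x-.51),.137]).round(1) for y in(.012,.052,.092)])
```

```text
0.2863208893463501
shift [ 0.0003 -0.0016  0.0021] turn [-0.0006  0.0002  0.0039] m 0.001 t 11.77
0.44 [array([263.3, 107.4]), array([320.1, 108.8]), array([376.9, 110.3])]
0.51 [array([267.4, 203.2]), array([319.9, 204.5]), array([372.4, 205.7])]
0.58 [array([270.9, 285.5]), array([319.8, 286.6]), array([368.5, 287.7])]
```

View pics/w4.png

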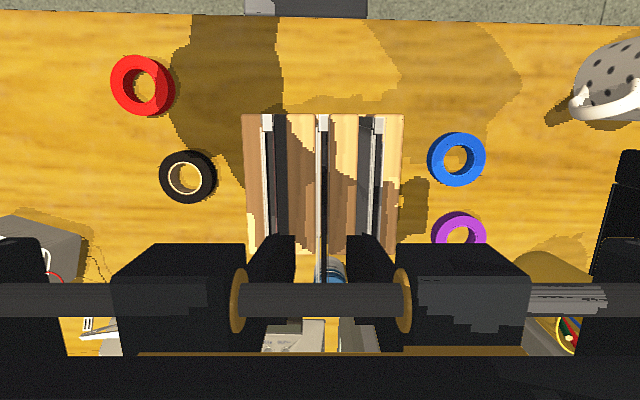

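The middle case's edge runs along u≈322, centred between the fingertips (295 and 347). The neighbours at 266 and 377 leave about 5 mm outside each finger, so I'll descend.

>>> play_rows([
  [[-0.002, 0.001, 0.04, 0, 0, 0], [-0.002, 0.001, 0.08, 0, 0, 0], [-0.002, 0.001, 0.11, 0, 0, 0], [-0.002, 0.001, 0.13, 0, 0, 0], [-0.002, 0.001, 0.15, 0, 0, 0], [-0.002, 0.001, 0.16, 0, 0, 0], [-0.002, 0.001, 0.16, 0, 0, 0]],
])

```text
clock: 12.4
tool_pos: [0.511, 0.0533, 0.3073]
eef_rot: [-0.013, 1.0, -0.0, -0.0]
contact_force: [-0.4, -0.8, 0.4]
opening: 0.275
finger_force: 0.0
```

>>> play_rows([
  [[0, 0, 0.02, 0, 0, 0], [0, 0, 0.04, 0, 0, 0], [0, 0, 0.06, 0, 0, 0], [0, 0, 0.08, 0, 0, 0], [0, 0, 0.095, 0, 0, 0], [0, 0, 0.1, 0, 0, 0], [0, 0, 0.1, 0, 0, 0]],
])

```text
clock: 12.98
tool_pos: [0.5108, 0.0533, 0.2571]
eef_rot: [-0.014, 1.0, -0.0, -0.001]
contact_force: [0.7, 0.5, 0.5]
opening: 0.278
finger_force: 0.0
```

Run:
```python
from h import *
plan([.511,.053,.11],down(np.pi/2+.022))
```

```text
shift [-0.0003 -0.0006  0.0002] turn [-0.0007 -0.0028  0.0109] m 0.0 t 12.98
```

>>> play_rows([
  [[0, 0, 0, 0, 0, 0], [0, 0, 0, 0, 0, 0], [0, 0, 0, 0, 0, 0], [0, 0, 0, 0, 0, 0], [0, 0, 0, 0, 0, 0], [0, 0, 0, 0, 0, 0], [0, 0, 0, 0, 0, 0], [0, 0, 0, 0, 0, 0]],
], claw=1, squeeze=30)

```text
clock: 13.65
tool_pos: [0.5112, 0.0535, 0.2583]
eef_rot: [-0.014, 1.0, 0.0, 0.0]
contact_force: [0.7, -0.0, 3.5]
opening: 0.122
finger_force: 30.0
```

>>> play_rows([
  [[0, 0, -0.01, 0, 0, 0], [0, 0, -0.02, 0, 0, 0], [0, 0, -0.04, 0, 0, 0], [0, 0, -0.06, 0, 0, 0], [0, 0, -0.06, 0, 0, 0]],
])

```text
clock: 14.07
tool_pos: [0.5116, 0.0535, 0.2901]
eef_rot: [-0.014, 1.0, 0.0, 0.002]
contact_force: [-0.1, 0.5, -1.3]
opening: 0.122
finger_force: 30.0
```

>>> play_rows([
  [[0, 0, -0.03, 0, 0, 0], [0, 0, -0.06, 0, 0, 0], [0, 0, -0.1, 0, 0, 0], [0, 0, -0.14, 0, 0, 0], [0, 0, -0.18, 0, 0, 0], [0, 0, -0.22, 0, 0, 0], [0, 0, -0.26, 0, 0, 0], [0, 0, -0.29, 0, 0, 0], [0, 0, -0.31, 0, 0, 0], [0, 0, -0.32, 0, 0, 0], [0, 0, -0.32, 0, 0, 0]],
])

```text
clock: 14.98
tool_pos: [0.5111, 0.0532, 0.4486]
eef_rot: [-0.013, 1.0, -0.0, 0.001]
contact_force: [-0.9, -1.3, -1.3]
opening: 0.127
finger_force: 30.0
```

Run:
```python
from h import *;from plant import *
s=get_state();print(np.round(s["q"],2),s["opening"])
R0=Ro.from_quat(s["eef_rot"])
for sg in(1,-1):
  for a in (.4,.77): plan([.511,.053,.28],Ro.from_rotvec([sg*a,0,0])*R0)
```

```text
[ 0.4   0.64 -1.    1.82  0.63  1.04  0.75] 0.1267094499416705
shift [ 0.0037 -0.1147  0.0665] turn [-0.7997 -0.0215  0.001 ] m 0.066 t 14.98
shift [ 0.0062 -0.2048  0.1262] turn [-1.5394 -0.0414  0.002 ] m 0.12 t 14.98
shift [-0.0024  0.1142  0.0665] turn [ 0.7997  0.0215 -0.001 ] m 0.066 t 14.98
shift [-0.0048  0.2044  0.1262] turn [ 1.5394  0.0414 -0.002 ] m 0.12 t 14.98
```

>>> play_rows([
  [[0, -0.02, 0.01, -0.12, 0, 0], [0, -0.04, 0.02, -0.24, 0, 0], [0, -0.06, 0.03, -0.36, 0, 0], [0, -0.08, 0.04, -0.5, 0, 0], [0, -0.1, 0.05, -0.64, 0, 0], [0, -0.11, 0.06, -0.75, -0.01, 0], [0, -0.115, 0.066, -0.8, -0.02, 0], [0, -0.115, 0.066, -0.8, -0.02, 0], [0, -0.115, 0.066, -0.8, -0.02, 0]],
])

```text
clock: 15.73
tool_pos: [0.5124, -0.0041, 0.4144]
eef_rot: [-0.013, 0.98, 0.198, 0.002]
contact_force: [-0.2, 0.2, -1.2]
opening: 0.125
finger_force: 30.0
```

Run:
```python
from h import *;from plant import *
s=get_state();print(np.round(s["q"],2))
R0=down(np.pi/2+.026)
plan([.511,.053,.28],Ro.from_rotvec([.785,0,0])*R0)
```

```text
[ 0.7   0.81 -1.19  1.87  0.49  0.83  0.97]
shift [ 0.0056 -0.1097  0.0196] turn [-0.7707 -0.0249  0.0008] m 0.056 t 15.73
```

Joints are comfortable, so I'll complete the tilt.

>>> play_rows([
  [[0, -0.02, 0.003, -0.12, 0, 0], [0, -0.04, 0.006, -0.24, 0, 0], [0, -0.06, 0.01, -0.36, 0, 0], [0, -0.08, 0.013, -0.5, 0, 0], [0, -0.1, 0.016, -0.64, 0, 0], [0, -0.11, 0.02, -0.74, -0.02, 0], [0, -0.11, 0.02, -0.77, -0.02, 0], [0, -0.11, 0.02, -0.77, -0.02, 0], [0, -0.11, 0.02, -0.77, -0.02, 0], [0, -0.11, 0.02, -0.77, -0.02, 0], [0, -0.11, 0.02, -0.77, -0.02, 0], [0, -0.11, 0.02, -0.77, -0.02, 0], [0, -0.11, 0.02, -0.77, -0.02, 0]],
])

```text
clock: 16.82
tool_pos: [0.5141, -0.0505, 0.3847]
eef_rot: [-0.013, 0.924, 0.382, 0.005]
contact_force: [0.1, 0.1, -0.5]
opening: 0.123
finger_force: 30.0
```

Run:
```python
from h import *;from plant import *
s=get_state();R=Ro.from_quat(s["eef_rot"]);print(np.round(s["q"],2),s["opening"],s["finger_force"],np.abs(s["qd"]).max())
c=s["tool_pos"]+R.apply([0,0,.147+.0355]);print("case centre",c.round(3),"face angle",np.degrees(np.arccos(R.as_matrix()[2,1])))
a=snapshot("side")["pixels"][60:320,150:500];b=snapshot("top")["pixels"][100:300,250:520]
cv2.imwrite("pics/m5.png",np.vstack([cv2.resize(a,(404,300)),cv2.resize(b,(404,299))]))
```

```text
[ 0.9   1.05 -1.38  1.86  0.37  0.77  1.17] 0.12264453703377297 29.99254820868373 0.004699717069714572
case centre [0.514 0.078 0.256] face angle 45.08921264856163
```

View pics/m5.png

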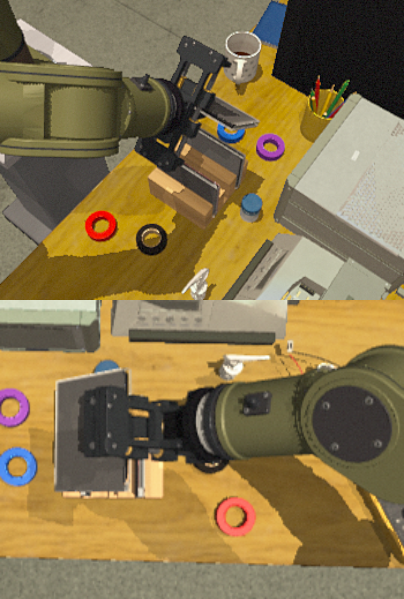

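The case is held at 45.1° with its centre at about 0.256 m, clear of the stand. The tape is flat on the desk, and the other cases and the can are in place.

```bash
python3 -c "
from plant import *
print(finish_job())"
```

```text
the job is handed in; nothing more can be done
None
```

The job is handed in; the hand-in call returned no verdict: by my last measurements and pictures the tape lies flat on the desk right of the stand, and the middle case is held still at 45° with its centre about 0.256 m up, touching nothing else.

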